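# Stamp away under a stayed lid

## Task

Put the date stamp away in the grey supply box: raise the box's self-closing lid by its bar until you feel the folding brace at its side go tight, and ease the lid back so that the brace snaps over and holds it open by itself. Stand the stamp upright on the floor of the box and let it go, then press the knob on the brace's knee, which lifts the lid slightly over its lock point, until the brace folds and the lid closes fully. Go by feel and do not strain the brace or press its knob hard, and leave the glue stick standing where it is.

Things in the scene. Friction and masses are not known exactly. Their poses are not given: they have to be found in the camera images.
- supply_box: Grey steel box fixed to the table, 170 (x) x 130 (y) x 95 mm high, walls and floor 5 mm. Origin: centre of its underside; -x is its front (nearest the robot), +y its left, where the brace is. The lid's hinge axis runs along y at x +85, z 99 mm. The lid is sprung shut and damped: let go without the brace it sinks shut in about 2 s.
- stamp_place (a point): Point on the inner floor of the box, 38 mm in front of the centre towards the front wall: the best clear spot under the open lid for the stamp. Height 5 mm above the table.
- lid (a joint): Lid angle, rad: 0 shut, grows as it opens. The brace comes straight (tight) at an angle set differently each time, 1.28 to 1.52; held by the locked brace the lid rests 0.07 to 0.1 lower. Lifting the bar takes about 5 N up to there, then the force climbs about 1 N per 0.5 mm.
- lid_bar (a point): Middle of the lid's round lifting bar: 10 mm thick, 76 mm long along the box's y, 40 mm in front of the lid's front edge, on two flat arms with 46 mm free between them. 210 mm from the hinge axis and, with the lid shut, 2 mm above it. It can be pinched from above across the bar or hooked from below; it turns with the lid.
- stay_knee (a joint): Knee angle, rad, of the brace on the box's left side: two flat steel links, 82 mm between pivots, the lower pivoted on the box, the upper on the lid edge. -0.15 to 0.15 with the lid shut and the knee folded down; 2.24 straight; 2.69 locked over centre against a stop. A weak spring drives it to the lock: once straight it snaps over as the lid is eased back 0.1 rad.
- knee_knob: Round steel rod, 12 mm, with a 16 mm dark end cap, sticking out 50 mm to the left from the brace's knee. Origin on its axis, 45 mm out from the box's side wall; y is its axis. Locked it is 130 mm above the table. To fold, press it ahead and down (box frame 0.6 x, -0.8 z): about 5 N for 16 mm until straight; 5 mm on it folds down by itself. Over 25 N bends it.
- stay_spring (a joint): Stretch (+) or squeeze (-) in m of the brace's sprung upper link, 20 N per mm, about 0 unloaded. More than 3 mm either way is strain; at the lid's bar that is about 19 N beyond the normal lifting force.
- date_stamp: Hand date stamp standing on the table: base 27 x 44 mm, 22 mm high, with a turned wooden handle, 24 mm across from 44 mm up to its top at 82 mm. Origin at the centre of the underside, z up.
- glue_stick: Glue stick, 28 mm across and 99 mm tall, standing beside the stamp; either of the two may stand to the left. Not to be moved. Origin at the centre of its underside.
Mind the look-alikes: they are no part of the job. What is shaped like the date_stamp but yellow is not meant.

How it is judged:
On the way, in this order (a step that is already met when the one before it is completed fails the run):
1. the lid stands open on its locked brace, let go (value of joint lid above 1.1 rad and value of joint stay_knee above 2.5 rad and contact force between each of the arm, the fingers and supply_box below 0.5 N), for 0.2 s.
2. the stamp stands upright on the floor of the box, let go, while the locked brace holds the lid open (value of joint lid above 1.1 rad and value of joint stay_knee above 2.5 rad and x of date_stamp in the frame of supply_box between -0.08 and 0.08 m and y of date_stamp in the frame of supply_box between -0.06 and 0.06 m and z of date_stamp in the frame of supply_box between 0 and 0.011 m and angle between date_stamp's own z axis and vertical below 0.15 rad and contact force between the fingers and date_stamp below 0.3 N), for 0.2 s.
At the end, for the whole second after the job is handed in: The lid is shut (angle under 0.04 rad) with the brace folded (knee under 0.4 rad), and the stamp stands upright (within 0.15 rad) and at rest on the floor of the box (underside within 6 mm of it) (value of joint lid below 0.04 rad and value of joint stay_knee below 0.4 rad and x of date_stamp in the frame of supply_box between -0.08 and 0.08 m and y of date_stamp in the frame of supply_box between -0.06 and 0.06 m and z of date_stamp in the frame of supply_box between 0 and 0.011 m and angle between date_stamp's own z axis and vertical below 0.15 rad and linear speed of date_stamp below 0.02 m/s); the robot touches nothing.
It fails at once if the brace is strained: its sprung link is stretched or squeezed by more than 3 mm (60 N) (value of joint stay_spring above 0.003 m or value of joint stay_spring below -0.003 m).
It fails at once if the knee knob is pressed with more than 25 N (contact force between anything else and knee_knob above 25 N).
It fails at once if the glue stick is moved by more than 20 mm or tipped (distance of glue_stick from where it was at the start of the episode above 0.02 m or angle between glue_stick's own z axis and vertical above 0.3 rad).
It also fails if it takes over 67 s, if anything falls off the work surface, if the arm or the gripper's body presses on something with over 40 N, if the wrist force passes 120 N, or if a joint passes its speed limit or range.

## Robot

A 6-joint arm with a two-finger parallel gripper is mounted at the origin on the work surface; the furniture and walls round the work are solid. World frame = base frame: x ahead of the robot, y to its left, z up, the work surface at z = 0. Lengths are in m, angles in rad, forces in N, time in s.
With the tool pointing down it reaches from about 0.4 to 0.925 m from the base axis. Payload 12.5 kg.
Tool frame: the origin (TCP) lies on the front face of the gripper's body, between the roots of the fingers; the fingertips stand 78 mm ahead of it and the grasp point (between the pads) lies 59 mm ahead of it; z points along the fingers, y is the line along which they close (so a half turn about z gives the same grasp; the last joint's range is limited). The gripper opens to 95 mm and grips with 3 to 60 N. Pads are 20 mm wide; open, the fingers measure 119 mm over their backs; the gripper's body (75 mm by 180 mm) begins 59 mm behind the grasp point.
Start: joints at [1.142, 0.491, 1.559, -0, 1.092, -0.106], TCP at [0.198, 0.593, 0.292] pointing down, gripper open.
Joint ranges: [-3.1, 3.1], [-0.84, 2.19], [0.05, 2.79], [-1.13, 4.28], [0.06, 2.93], [-2.69, 2.69]. Speed limits (rad/s): [2.22, 2.22, 2.79, 3.14, 3.14, 3.14].

## Interface

Orientations are given as a rotation vector (axis times angle).
In Python, from workcell import arm gives the robot as it stands. Calls block until the motion is done:
- arm.move_pose(position, orientation): joint-space move of the TCP to a pose.
- arm.move_straight(position, frame=None, feed=0.15, stop_force=None): straight line of the TCP; frame=None keeps the orientation; feed is the mean speed in m/s. With stop_force (N) it stops when the force on the tool has changed by that much, and returns True; else False.
- arm.set_joints(angles): joint-space move.
- arm.grip(opening, strength=None): finger opening in m; strength is the grip in N (None keeps the last); returns when the fingers have stopped.
- arm.hold(seconds).
- arm.ik(position, orientation): joint angles nearest the present ones, or None.
- arm.state(): the state.
- arm.camera(name): name is "scene" or "top" or "wrist"; returns the picture (420x560x3 uint8, red, green, blue); there is no depth.
- arm.camera_params(name): a dict with "intrinsics" (3x3 intrinsics, pixels), "view" (4x4, takes a point from world to camera coordinates); the wrist camera has in their place "hand_eye" (4x4, takes a point from camera to tool coordinates, whose origin is the TCP and whose axes are the flange's). Camera axes: x right, y down, z forward; pixel columns grow to the right and rows downward; lengths in m; the calibration is good to about 2 mm. A picture is of the moment at which its call begins: read the wrist's pose just before it. camera_params takes no time and is no camera call.
A pose or a line that the arm cannot do raises arm.PlanningError and nothing moves.
- arm.sign_off(): hands the job in; it is judged then, once.
Trained networks look in the newest picture that a camera, given by its name, has taken for a name from the list of things; names that differ only in an ending like _2 or _b are one class to them, and where a whole thing is asked for, a point or a joint stands for the part that bears it (a point fixed in the world has none). Each returns a list of dicts, best first, with "p" (0 to 1); they miss things now and then, are a little off and sometimes report something else, mostly with a low value. They report only what shows in the picture. A call takes as long as a camera call. They do not tell look-alikes from the thing itself.
- arm.silhouettes(camera, query): "mask" (420x560 bool, what is visible of it) and "at" ([column, row] in pixels, amid what is visible of it).
- arm.landmark_of(camera, query): "at" ([column, row] in pixels: a listed point, or the origin of a listed thing).
The state is a dict: "time": time; "joints": joint angles; "joint_velocities": joint speeds; "joint_efforts": joint torques, N m; "ee_pos": TCP position; "eef_rot": TCP orientation; "ft_force": force on the tool from outside, world axes, zero at the start; "moment": the same for the moment, N m; "opening": finger opening in m; "finger_force": force on a finger pad.
Only numpy, scipy, OpenCV 4.12 (cv2) and the standard library are available. Lean on these libraries where they do the work, as an engineer would, in place of code of your own. Each camera call takes 0.05 s, during which the arm holds its last target. There are 200 camera calls.

## Working session

There is one attempt and no reset: what is moved stays moved. The work goes in short steps, each a Python script; the robot and the scene stay as the last script left them, time stands still between calls to the robot, and variables do not carry over. Pictures are saved under pics/ and viewed, at most 10 in all, crops included, and the job is handed in when it is done.

```bash
ls; mkdir -p pics; python3 - <<'E'
from workcell import arm
import cv2,numpy as np
s=arm.camera("scene");t=arm.camera("top")
cv2.imwrite("pics/s.png",s[:,:,::-1]);cv2.imwrite("pics/t.png",t[:,:,::-1])
for c in("scene","top"):
    p=arm.camera_params(c);print(c,np.round(p["intrinsics"],1).tolist(),np.round(p["view"],4).tolist())
    for q in("supply_box","lid_bar","knee_knob","date_stamp","glue_stick","stamp_place"):
        try:print(q,[(np.round(d["at"],1).tolist(),round(d["p"],2)) for d in arm.landmark_of(c,q)])
        except Exception as e:print(q,e)
print(np.round(arm.camera_params("wrist")["hand_eye"],4).tolist(), arm.state()["time"],arm.state()["eef_rot"])
E
```

```text
pics
scene [[379.2, 0.0, 276.9], [0.0, 379.2, 211.6], [0.0, 0.0, 1.0]] [[0.6165, -0.7873, 0.0097, -0.2851], [-0.5625, -0.4491, -0.6942, 0.3062], [0.5509, 0.4225, -0.7197, 0.9759], [0.0, 0.0, 0.0, 1.0]]
supply_box [([261.2, 179.9], 0.72)]
lid_bar [([239.0, 175.9], 0.67)]
knee_knob []
date_stamp [([315.3, 357.5], 0.74), ([326.8, 275.7], 0.68), ([335.5, 255.5], 0.52)]
glue_stick [([301.6, 252.8], 0.5)]
stamp_place [([257.0, 186.4], 0.79)]
top [[472.5, 0.0, 266.2], [0.0, 472.5, 217.8], [0.0, 0.0, 1.0]] [[-0.0094, -0.9999, -0.0036, 0.0073], [-0.9984, 0.0096, -0.0549, 0.4235], [0.055, 0.0031, -0.9985, 1.5219], [0.0, 0.0, 0.0, 1.0]]
supply_box [([212.1, 165.0], 0.94)]
lid_bar [([211.6, 200.4], 0.6)]
knee_knob [([180.7, 163.9], 0.42)]
date_stamp [([373.0, 293.6], 0.55), ([330.4, 194.6], 0.43), ([333.8, 218.2], 0.41)]
glue_stick [([306.5, 212.4], 0.62)]
stamp_place [([213.7, 175.2], 0.96)]
[[0.0004, -0.9571, -0.2897, 0.082], [1.0, 0.0005, -0.0004, 0.0006], [0.0005, -0.2897, 0.9571, -0.093], [0.0, 0.0, 0.0, 1.0]] 0.7 [5.04803629e-01 3.10073306e+00 1.08150599e-04]
```

View pics/s.png

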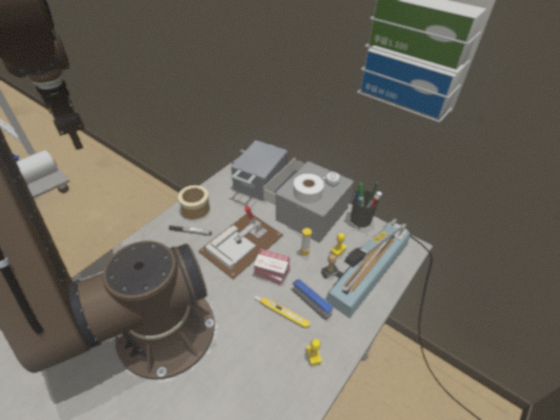

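View pics/t.png

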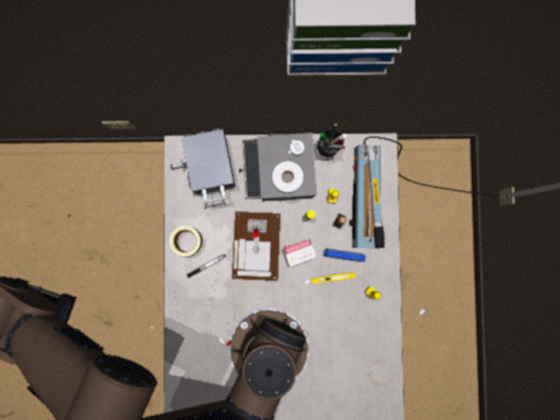

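The scene shows the box at top-view (212,165), with its bar at (214,200) and the knob at its left at (175,165). The stamp candidates are:
- The dark one with a wooden handle at scene (331,266) / top (340,221). This matches the description.
- A yellow one at scene (340,243) / top (333,195), a look-alike.
- A yellow one at scene (315,352) / top (373,293), a look-alike.

The glue stick is at top (310,215). I'll check the choice close up with the wrist camera and localise.

```bash
cat > h.py <<'E'
from workcell import arm
import cv2,numpy as np
from scipy.spatial.transform import Rotation as R
def ray(cam,px,wp=None):
    p=arm.camera_params(cam);d=np.linalg.inv(p["intrinsics"])@[px[0],px[1],1]
    if cam=="wrist":
        T=np.eye(4);T[:3,:3]=R.from_rotvec(wp[1]).as_matrix();T[:3,3]=wp[0];M=T@p["hand_eye"]
    else: M=np.linalg.inv(p["view"])
    return M[:3,3],M[:3,:3]@d
def atz(cam,px,z,wp=None):
    o,d=ray(cam,px,wp);return o+d*(z-o[2])/d[2]
def proj(cam,X,wp=None):
    p=arm.camera_params(cam)
    if cam=="wrist":
        T=np.eye(4);T[:3,:3]=R.from_rotvec(wp[1]).as_matrix();T[:3,3]=wp[0];V=np.linalg.inv(T@p["hand_eye"])
    else: V=p["view"]
    c=V@np.r_[X,1];u=p["intrinsics"]@c[:3];return u[:2]/u[2]
def down(yaw): # tool z down, tool x axis at world angle yaw
    c,s=np.cos(yaw),np.sin(yaw);return R.from_matrix(np.array([[c,s,0],[s,-c,0],[0,0,-1]]))
def wp():
    s=arm.state();return np.array(s["ee_pos"]),np.array(s["eef_rot"])
E
python3 - <<'E'
from h import *
print("box",atz("top",(212.1,165),0),atz("scene",(261.2,179.9),0))
print("bar",atz("top",(212.5,200.4),.101),atz("scene",(239,175.9),.101))
print("place",atz("top",(213.7,175.2),.005),atz("scene",(257,186.4),.005))
print("knob",atz("top",(180.7,163.9),.05))
st=atz("top",(340,222),.07);gl=atz("top",(310,214),.09);print("stamp",st,atz("scene",(331,270),.03),"glue",gl)
M=R.from_rotvec(arm.state()["eef_rot"]).as_matrix();print("yaw",np.arctan2(M[1,0],M[0,0]))
for y in (0,np.pi,-np.pi/2,np.pi/2,-.3): 
    q=arm.ik([st[0]-.08,st[1],.33],down(y).as_rotvec());print(y,None if q is None else np.round(q,2))
E
```

```text
box [0.59981337 0.17994007 0.        ] [0.60370595 0.18331657 0.        ]
bar [0.47345864 0.16717799 0.101     ] [0.48609708 0.17779054 0.101     ]
place [0.56523167 0.17421097 0.005     ] [0.5630384  0.16889425 0.005     ]
knob [0.59590274 0.2741377  0.05      ]
stamp [ 0.40487725 -0.2267429   0.07      ] [ 0.40439524 -0.24010969  0.03      ] glue [ 0.42952867 -0.13179023  0.09      ]
yaw 2.818821613425354
0 [-0.78  0.11  2.02 -0.    1.01  0.79]
3.141592653589793 [-0.78  0.11  2.02  0.    1.01 -2.35]
-1.5707963267948966 [-0.78  0.11  2.02 -0.    1.01  2.37]
1.5707963267948966 [-0.78  0.11  2.02 -0.    1.01 -0.78]
-0.3 [-0.78  0.11  2.02  0.    1.01  1.09]
```

```bash
python3 - <<'E'
from h import *
import pickle
def look(p,yaw,name,qs):
    arm.move_pose(p,down(yaw).as_rotvec());w=wp();im=arm.camera("wrist");cv2.imwrite(f"pics/{name}.png",im[:,:,::-1])
    pickle.dump(w,open(name+".pkl","wb"))
    for q in qs:
        for d in arm.landmark_of("wrist",q): print(q,np.round(d["at"],1),round(d["p"],2))
    return w
w=look([.40,-.20,.30],np.pi/2,"w1",("date_stamp","glue_stick"))
w=look([.52,.19,.38],np.pi,"w2",("supply_box","lid_bar","knee_knob","stamp_place"))
print(arm.state()["time"],arm.camera_params("wrist")["intrinsics"])
E
python3 -c "
import cv2,numpy as np
a=cv2.imread('pics/w1.png');b=cv2.imread('pics/w2.png')
"
```

```text
date_stamp [358.7 184.1] 0.71
date_stamp [288.8 200.8] 0.6
date_stamp [118.  276.1] 0.56
glue_stick [302.4 120.5] 0.92
supply_box [279.6 213.4] 0.83
lid_bar [260.3 135.3] 0.9
lid_bar [47.6 96.4] 0.37
knee_knob [354.7 215.2] 0.67
5.5083 [[325.74011379   0.         283.00670447]
 [  0.         325.74011379 203.81719464]
 [  0.           0.           1.        ]]
```

View pics/w1.png

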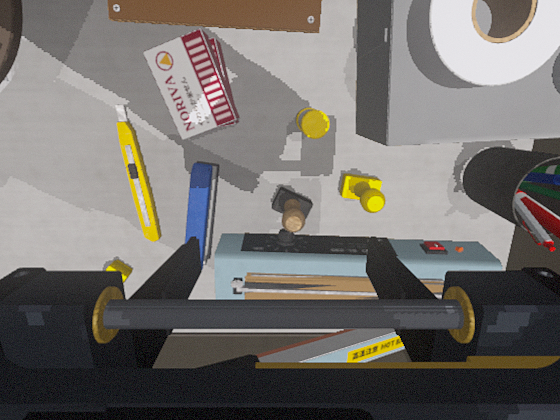

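View pics/w2.png

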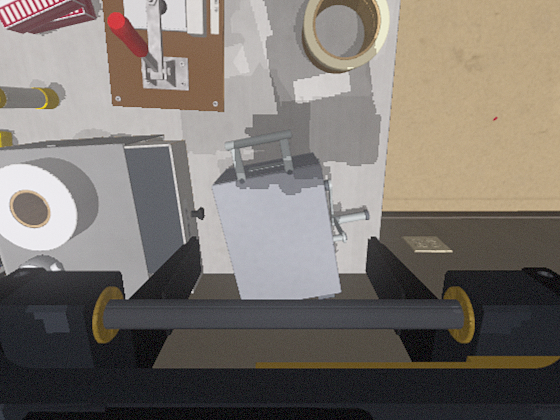

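w1 confirms the choice. The dark-based stamp with the turned wooden handle is at (290,205), with its handle top at (293,218). The yellow look-alikes are at (360,190) and (118,270), and the glue stick cap is at (314,122). w2 shows the lid with its front edge from (214,184) to (320,155), the bar from (228,143) to (290,134), and the knob end at (366,214). The wall is close behind the table, so I'll keep the tool tilted forward while lifting.

```bash
python3 - <<'E'
from h import *
import pickle
w=pickle.load(open("w2.pkl","rb"))
a=atz("wrist",(228,143),.104,w);b=atz("wrist",(290,134),.104,w);d=b-a
print("bar",a,b,np.linalg.norm(d),"yaw",np.arctan2(-d[0],d[1]))
for px in((214,184),(320,156),(243,300),(340,292)):print(px,atz("wrist",px,.102,w))
print("barNN",atz("wrist",(260.3,135.3),.101,w),"box",atz("wrist",(279.6,213.4),0,w),"wall foot",atz("wrist",(390,213),0,w))
w=pickle.load(open("w1.pkl","rb"))
for n,px,z in(("handle",(293.5,218),.082),("stNN",(288.8,200.8),0),("glue",(302.4,120.5),0),("gluetop",(314,122),.099),("sq",(290,190),.022)):print(n,atz("wrist",px,z,w))
g=cv2.imread("pics/w1.png")[160:260,240:400];g2=cv2.imread("pics/w2.png")[115:315,190:390]
cv2.imwrite("pics/c1.png",np.hstack([cv2.resize(g,(640,400))[:, :],])[:, :400]); 
cv2.imwrite("pics/c.png",np.hstack([cv2.resize(g[:,:90],(360,400),interpolation=2),cv2.resize(g2,(400,400),interpolation=2)]))
E
```

```text
bar [0.47855189 0.12789334 0.104     ] [0.46876408 0.19726827 0.104     ] 0.07006198445552976 yaw 0.1401604978699207
(214, 184) [0.52609331 0.10882177 0.102     ]
(320, 156) [0.4935534  0.23158088 0.102     ]
(243, 300) [0.68150712 0.13694158 0.102     ]
(340, 292) [0.66975348 0.26299969 0.102     ]
barNN [0.47039389 0.16403749 0.101     ] box [0.59650027 0.18402238 0.        ] wall foot [0.59606657 0.35281861 0.        ]
handle [ 0.41130911 -0.22685014  0.082     ]
stNN [ 0.40796329 -0.23272016  0.        ]
glue [ 0.42324848 -0.13483292  0.        ]
gluetop [ 0.42775053 -0.13181102  0.099     ]
sq [ 0.40888085 -0.21306864  0.022     ]
```

View pics/c.png

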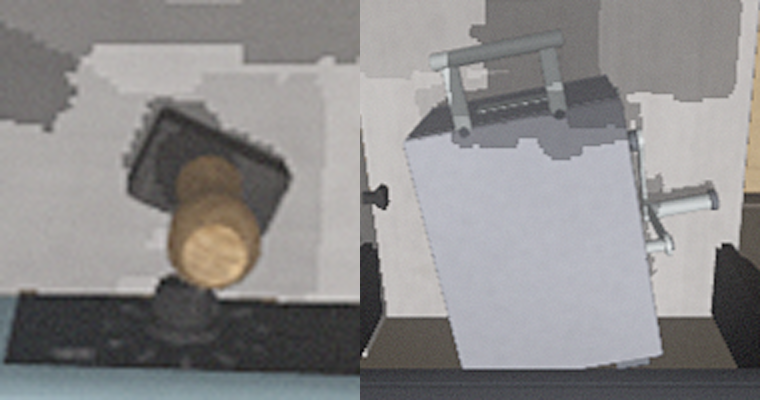

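The crop shows the stamp's handle top at about (293,224) in w1. The bar ends are at (227.5,145) and (291,134) in w2, and the brace and knob are on the right side. The box comes out at about (0.597, 0.184) with yaw about 0.17. Next I check reachability and pre-approach.

```bash
cat >> h.py <<'E'
C=np.array([.5966,.184,0]);PSI=.172
B=R.from_euler("z",PSI).as_matrix()
def bw(p): return C+B@np.asarray(p,float)
def bar(th,dr=0.):
    a=th+.0095;return np.array([.085-(.210+dr)*np.cos(a),0,.099+(.210+dr)*np.sin(a)])
def tool(phi,sgn=1):
    c,s=np.cos(phi),np.sin(phi)
    M=np.array([[0,c,s],[1,0,0],[0,s,-c]]) # columns x,y,z
    if sgn<0: M=M@np.diag([-1,-1,1])
    return B@M
def phi(th): return .35+.65*th/1.4
def lidpose(th,off=(0,0,0),sgn=1,back=0.,dr=0.):
    M=tool(phi(th),sgn);return bw(bar(th,dr)+np.array(off))-M[:,2]*(.059+back),R.from_matrix(M).as_rotvec()
E
python3 - <<'E'
from h import *
import pickle
w=pickle.load(open("w2.pkl","rb"))
for l in(((212.5,185),(241,299)),((322.5,181),(341,292.5))):
    d=np.diff([atz("wrist",p,.103,w) for p in l],axis=0)[0];print(np.arctan2(d[1],d[0]))
d=atz("wrist",(291,134),.101,w)-atz("wrist",(227.5,145),.101,w);print("bar yaw",np.arctan2(-d[0],d[1]),(atz("wrist",(291,134),.101,w)+atz("wrist",(227.5,145),.101,w))/2,bw(bar(0)))
w1=pickle.load(open("w1.pkl","rb"));print("stamp",atz("wrist",(293.3,223.7),.082,w1),"back edge",atz("top",(300,137),0))
for s in(1,-1):
    for th in(0,.5,1,1.5):
        q=arm.ik(*lidpose(th,sgn=s));print(s,th,None if q is None else np.round(q,2))
    q=arm.ik(*lidpose(0,sgn=s,back=.08));print("back",None if q is None else np.round(q,2))
print(arm.state()["joints"])
E
```

```text
0.1774947178155501
0.19325306462240635
bar yaw 0.16711636006829247 [0.47506384 0.16258016 0.101     ] [0.47345378 0.16260747 0.10099497]
stamp [ 0.41117063 -0.2329821   0.082     ] back edge [ 0.69003585 -0.11055838  0.        ]
1 0 [ 0.2   0.46  2.21 -0.09  0.13  0.12]
1 0.5 [ 0.21  0.28  2.19 -0.2   0.09  0.23]
1 1 None
1 1.5 None
back [ 0.21  0.27  2.19 -0.04  0.33  0.07]
-1 0 None
-1 0.5 None
-1 1 None
-1 1.5 [ 0.2   0.35  1.97  3.25  0.23 -0.09]
back None
[ 2.29675919e-01  3.08845654e-01  1.61221206e+00 -1.94344758e-05
  1.22064160e+00 -1.33967355e+00]
```

```bash
python3 - <<'E'
from h import *
import pickle
w=pickle.load(open("w2.pkl","rb"))
o1,d1=ray("top",(60,143));o2,d2=ray("wrist",(450,213),w)
# intersect in xz
A=np.array([[d1[0],-d2[0]],[d1[2],-d2[2]]]);t=np.linalg.solve(A,(o2-o1)[[0,2]]);print("wall foot xz",(o1+t[0]*d1)[[0,2]])
# binder label rows: top rows ~72 lowest front edge of the shelf
print(o1,o2)
import h
h.phi=lambda th:.25+.35*th/1.5
for th in(0,.3,.6,.9,1.2,1.4,1.5):
    q=arm.ik(*lidpose(th));print(th,None if q is None else np.round(q,2))
print(arm.ik(*lidpose(0,back=.08)))
E
```

```text
wall foot xz [ 0.83553275 -0.71695194]
[ 3.39282485e-01 -1.44673400e-03  1.54286790e+00] [0.43833878 0.18981281 0.47280025]
0 [ 0.2   0.46  2.15 -0.03  0.28  0.06]
0.3 [ 0.2   0.35  2.11 -0.03  0.37  0.06]
0.6 [ 0.2   0.28  2.03 -0.03  0.45  0.05]
0.9 [ 0.2   0.26  1.92 -0.03  0.5   0.05]
1.2 [ 0.2   0.29  1.8  -0.03  0.51  0.05]
1.4 [ 0.2   0.33  1.73 -0.03  0.5   0.05]
1.5 [ 0.2   0.36  1.69 -0.03  0.49  0.05]
[ 0.20413906  0.29570378  2.11226929 -0.01709203  0.48380352  0.04627132]
```

The wall is at x of about 0.83, so φ from 0.25 to 0.6 is safe. Approach and pinch.

```bash
sed -i 's|^def phi.*|def phi(th): return .25+.35*th/1.5|' h.py
cat >> h.py <<'E'
def ft(th):
    f=B.T@np.array(arm.state()["ft_force"]);t=np.array([np.sin(th),0,np.cos(th)]);r=np.array([-np.cos(th),0,np.sin(th)])
    return np.array([f@t,f@r,f[1]])
E
python3 - <<'E'
from h import *
p,o=lidpose(0,back=.08);arm.move_pose(p,o);arm.grip(.03,6)
print("free",np.round(arm.state()["ft_force"],1))
p,o=lidpose(0);print(arm.move_straight(p,feed=.12,stop_force=8))
print(np.round(ft(0),1))
arm.grip(0,8);s=arm.state();print("op",s["opening"],s["finger_force"],np.round(ft(0),1),s["time"])
im=arm.camera("wrist");cv2.imwrite("pics/g.png",im[:,:,::-1])
E
```

```text
free [ 0.6 -0.2 -0.2]
False
[ 0.4 -0.5  0.3]
op 0.00995684476387303 7.997266352176666 [ 3.8 -4.2 -0.5] 9.2083
```

View pics/g.png

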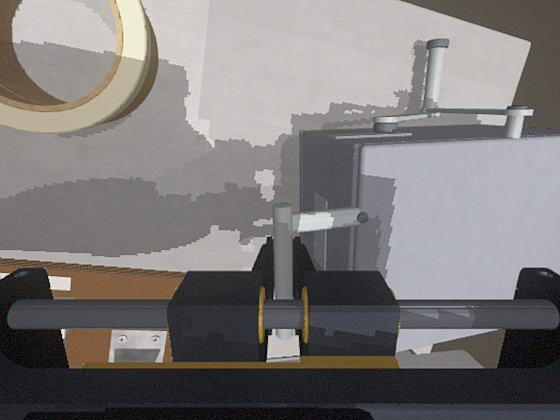

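The picture shows the bar held between the fingers at (283,300), and the opening reads 9.96 mm. Now I lift along the arc, easing radial force and watching the tangential force.

```bash
python3 - <<'E'
from h import *
import json
dr=0.;th=0.
while th<1.19:
    th+=.08
    p,o=lidpose(th,dr=dr);arm.move_straight(p,frame=o,feed=.12)
    f=ft(th);dr+=np.clip(.0001*f[1],-.001,.001)
    print(round(th,2),np.round(f,1),round(dr*1000,1))
    if abs(f[0])>14 or abs(f[1])>25: print("stop");break
s=arm.state();print(s["opening"],s["time"]);json.dump([th,dr],open("st.json","w"))
E
```

```text
0.08 [-1.9 -7.9 -0.3] -0.8
0.16 [-2.9 -2.7 -0.5] -1.1
0.24 [-2.9  3.   1.8] -0.8
0.32 [-3.9  7.2  1.4] -0.0
0.4 [-3.5  5.5  3. ] 0.5
0.48 [-3.8  7.6  3.1] 1.3
0.56 [-3.9  7.9  3.6] 2.0
0.64 [-2.4  6.5  3.9] 2.7
0.72 [-2.8  6.7  2.3] 3.4
0.8 [-2.7  6.   3.3] 4.0
0.88 [-2.4  7.1  3.1] 4.7
0.96 [-2.4  5.7  4.2] 5.2
1.04 [-2.4  4.4  5.3] 5.7
1.12 [-2.9  2.4  3.6] 5.9
1.2 [-2.6  2.   4.2] 6.1
0.009897713396828586 13.5083
```

```bash
python3 - <<'E'
from h import *
import json
th,dr=json.load(open("st.json"));base=ft(th)[0];n=0
while th<1.58:
    th+=.01
    p,o=lidpose(th,dr=dr);arm.move_straight(p,frame=o,feed=.06)
    f=ft(th);dr+=np.clip(.0001*f[1],-.001,.001)
    if round(th*100)%5==0 or f[0]<base-3: print(round(th,3),np.round(f,1),round(dr*1000,1))
    if f[0]<base-7 or abs(f[1])>20: print("stop",base);break
s=arm.state();print(s["opening"],s["time"]);json.dump([th,dr],open("st.json","w"))
E
```

```text
1.25 [-3.1 -0.4  4.2] 6.0
1.3 [-2.7  0.2  2.5] 6.1
1.35 [-2.   0.8  0.8] 6.2
1.4 [-1.4 -1.2  1.7] 6.2
1.43 [-6.   1.5  1.1] 6.4
1.44 [-8.2  2.3  1.3] 6.6
1.45 [-10.4   1.6   0.3] 6.8
stop -2.6339457808634505
0.009657236403684122 19.7583
```

The brace went tight at about 1.42. I ease back until the load comes off.

```bash
python3 - <<'E'
from h import *
import json
th,dr=json.load(open("st.json"));t0=th
while th>t0-.17:
    th-=.01
    p,o=lidpose(th,dr=dr);arm.move_straight(p,frame=o,feed=.06)
    f=ft(th);print(round(th,3),np.round(f,1))
    if th<t0-.05 and f[0]>2: print("caught");break
s=arm.state();print(s["opening"],s["time"]);json.dump([th,dr],open("st.json","w"))
for c in("wrist",):
    im=arm.camera(c);cv2.imwrite("pics/l.png",im[:,:,::-1])
E
```

```text
1.44 [-7.3  0.6  0.8]
1.43 [-4.9 -1.7  1.5]
1.42 [-4.  -5.3  1.1]
1.41 [-4.  -6.8 -0.4]
1.4 [-3.5 -8.8 -0.2]
1.39 [ -4.1 -10.3  -1.9]
1.38 [ -3.4 -10.9  -2.6]
1.37 [ -2.5 -11.7  -3.4]
1.36 [ -4.  -12.2  -4.3]
1.35 [ -2.1 -11.2  -3.3]
1.34 [  0.6 -10.2  -0.4]
1.33 [  3.1 -10.3  -1.5]
caught
0.009756368234883444 22.7583
```

View pics/l.png

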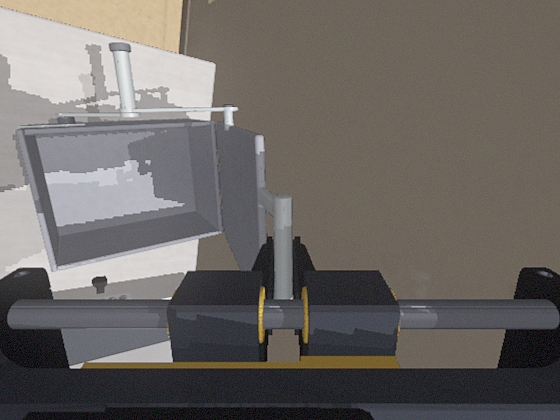

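The brace is straight from (60,118) to (230,108), with the knob standing out at its knee from (128,112) to (120,47), so it has locked. I release, compute the knob position, then fetch the stamp.

```bash
python3 - <<'E'
from h import *
w=wp()
for px in((121,52),(128,112)):
    k=atz("wrist",px,.130,w);print("knob box",B.T@(k-C))
arm.grip(.032,8)
M=R.from_rotvec(w[1]).as_matrix();p=w[0]-M[:,2]*.10
arm.move_straight(p,feed=.15);print(np.round(arm.state()["ft_force"],1))
a=arm.landmark_of;im=arm.camera("wrist")
for q in("knee_knob","supply_box","stamp_place"):
    for d in a("wrist",q): 
        x=atz("wrist",d["at"],{"knee_knob":.13,"supply_box":0,"stamp_place":.005}[q],wp());print(q,np.round(x,3),np.round(B.T@(x-C),3),d["p"])
# to the stamp, closing along x, camera on +y
S=[.4105,-.2328]
arm.move_pose([S[0],S[1],.21],down(np.pi/2).as_rotvec());arm.grip(.046,20)
print(arm.move_straight([S[0],S[1],.126],feed=.12,stop_force=6),arm.state()["time"])
E
```

```text
knob box [-0.0026269   0.12331954  0.13      ]
knob box [-0.00331413  0.07719673  0.13      ]
[-0.3  0.3 -0.4]
knee_knob [0.578 0.292 0.13 ] [0.   0.11 0.13] 0.62
supply_box [0.595 0.185 0.   ] [-0.001  0.001  0.   ] 0.86
supply_box [0.561 0.173 0.   ] [-0.037 -0.005  0.   ] 0.46
False 27.6667
```

The box pose and knob agree with the network: knob at box (0, .11, .13). I grip the stamp, carry it over high, and place it with the gripper turned 20° to clear the knob and brace.

```bash
python3 - <<'E'
from h import *
arm.grip(0,20);s=arm.state();print("op",s["opening"],s["finger_force"])
z0=s["ee_pos"][2]
arm.move_straight([.4105,-.2328,.36],feed=.25)
im=arm.camera("wrist");cv2.imwrite("pics/h.png",im[:,:,::-1]);print(arm.state()["opening"])
P=bw([-.038,0,0]);o=down(PSI+np.pi+np.deg2rad(20)).as_rotvec()
arm.move_pose([P[0],P[1],.36],o)
print(arm.move_straight([P[0],P[1],z0+.015],feed=.15,stop_force=8),arm.state()["ee_pos"])
print(arm.move_straight([P[0],P[1],z0],feed=.03,stop_force=4),arm.state()["ee_pos"],z0,arm.state()["time"])
im=arm.camera("wrist");cv2.imwrite("pics/p.png",im[:,:,::-1])
E
```

```text
op 0.02291521350183408 20.000597040052526
0.022836575581139662
False [0.55941569 0.17756424 0.14199065]
True [0.55928321 0.17749502 0.13072677] 0.12628638452847685 32.9417
```

View pics/p.png

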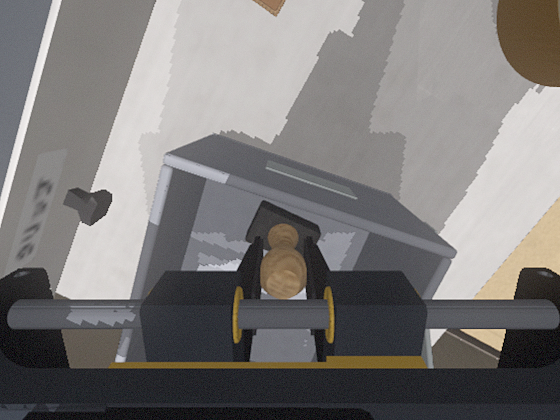

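The stamp stands on the floor at (283,235), upright in the fingers, touching down at the expected height. I release it, rise, and check.

```bash
python3 - <<'E'
from h import *
arm.grip(.046,10);w=wp()
arm.move_straight([w[0][0],w[0][1],.30],feed=.2)
im=arm.camera("wrist");cv2.imwrite("pics/q.png",im[:,:,::-1])
arm.grip(0,20)
for ph in(.6435,.55,.45):
    M=tool(ph);d=B@np.array([.6,0,-.8]);K=bw([-.002,.110,.130])
    qs=[arm.ik(K-M[:,2]*(.078+b),R.from_matrix(M).as_rotvec()) for b in(.12,.006,-.02)]
    print(ph,[None if q is None else np.round(q,2) for q in qs])
print(arm.state()["time"])
E
```

```text
0.6435 [array([ 0.48,  0.27,  2.07, -0.81,  0.25,  1.04]), None, None]
0.55 [array([ 0.46,  0.28,  1.99, -0.42,  0.37,  0.63]), array([ 0.42,  0.49,  1.96, -0.73,  0.2 ,  0.94]), array([ 0.42,  0.54,  1.95, -0.86,  0.17,  1.06])]
0.45 [array([ 0.44,  0.3 ,  1.9 , -0.23,  0.52,  0.44]), array([ 0.41,  0.5 ,  1.9 , -0.33,  0.32,  0.53]), array([ 0.41,  0.55,  1.89, -0.37,  0.28,  0.57])]
35.5667
```

View pics/q.png

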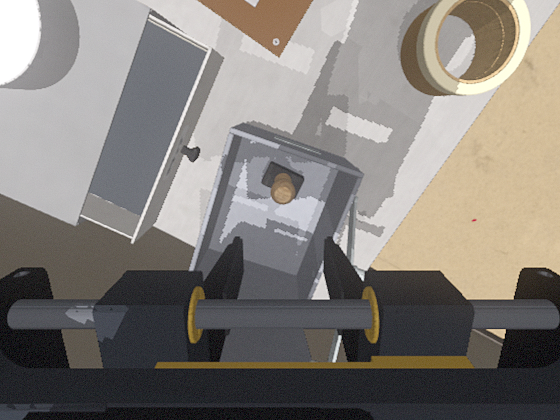

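The stamp stands free in the box at (283,185). Now the knob: tool tilted 0.45, pressing along (0.6, −0.8) in small steps.

```bash
python3 - <<'E'
from h import *
M=tool(.45);o=R.from_matrix(M).as_rotvec();d=B@np.array([.6,0,-.8]);K=bw([-.002,.110,.130])
pos=lambda s:K-M[:,2]*.078+d*s
arm.move_pose(K-M[:,2]*.20,o)
arm.move_straight(pos(-.02),feed=.12,stop_force=5)
F=lambda:-(np.array(arm.state()["ft_force"])-f0)@d
f0=np.array(arm.state()["ft_force"])
hit=arm.move_straight(pos(0.004),feed=.03,stop_force=3)
s=(wp()[0]-pos(0))@d;print(hit,"s",s,"F",F())
s0=s;pk=0
if hit:
    while s<s0+.034:
        s+=.002;arm.move_straight(pos(s),feed=.04);f=F();pk=max(pk,f);print(round((s-s0)*1e3),round(f,1),end="; ")
        if f>14: print("hard");break
        if s>s0+.012 and pk>3 and f<.8: print("folded");break
print(arm.state()["time"])
if hit and f<=14:
    arm.move_straight(wp()[0]-M[:,2]*.12,feed=.25);arm.hold(1.5)
im=arm.camera("wrist");cv2.imwrite("pics/k.png",im[:,:,::-1]);cv2.imwrite("pics/s2.png",arm.camera("scene")[80:260,180:400,::-1].repeat(3,0).repeat(3,1));print(arm.state()["time"])
E
```

```text
True s -0.006570324723989143 F 5.62337601189572
2 3.7; 4 4.7; 6 3.3; 8 2.7; 10 2.1; 12 2.5; 14 1.7; 16 1.6; 18 1.1; 20 0.4; folded
41.5917
43.825
```

View pics/k.png

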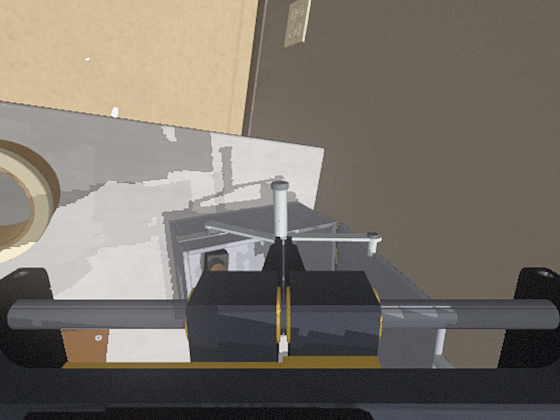

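The lid is still up; the knob at (280,210) fell back because I stopped just at straight. I press again and go further through.

```bash
python3 - <<'E'
from h import *
M=tool(.45);o=R.from_matrix(M).as_rotvec();d=B@np.array([.6,0,-.8]);K=bw([-.002,.110,.130])
pos=lambda s:K-M[:,2]*.078+d*s
arm.move_straight(pos(-.02),feed=.2,stop_force=5)
f0=np.array(arm.state()["ft_force"]);F=lambda:-(np.array(arm.state()["ft_force"])-f0)@d
hit=arm.move_straight(pos(0.004),feed=.03,stop_force=3)
s=(wp()[0]-pos(0))@d;print(hit,"s",s,"F",F());s0=s
if hit:
    while s<s0+.036:
        s+=.002;arm.move_straight(pos(s),feed=.04);f=F();print(round((s-s0)*1e3),round(f,1),end="; ")
        if f>14: print("hard");break
print(arm.state()["time"])
arm.move_straight(wp()[0]-M[:,2]*.12,feed=.25);arm.hold(1.2)
im=arm.camera("wrist")
for q,z in(("knee_knob",.06),("lid_bar",.101),("date_stamp",.005)):
    for D in arm.landmark_of("wrist",q): print(q,D["at"],np.round(B.T@(atz("wrist",D["at"],z,wp())-C),3),round(D["p"],2))
im=arm.camera("top")
for q,z in(("lid_bar",.101),("supply_box",0)):
    for D in arm.landmark_of("top",q): print("top",q,D["at"],np.round(B.T@(atz("top",D["at"],z)-C),3),round(D["p"],2))
print(arm.state()["time"])
E
```

```text
True s -0.00684013135572183 F 6.022119486217019
2 5.7; 4 4.5; 6 3.8; 8 3.9; 10 3.3; 12 2.8; 14 2.0; 16 1.3; 18 1.9; 20 1.0; 22 1.1; 24 1.8; 26 1.4; 28 1.0; 30 2.2; 32 0.4; 34 1.1; 36 1.4; 49.425
knee_knob [251.2, 176.0] [0.003 0.123 0.06 ] 0.6
lid_bar [135.8, 336.9] [-0.122  0.001  0.101] 0.93
top lid_bar [216.1, 200.0] [-0.125 -0.007  0.101] 0.85
top supply_box [214.3, 163.3] [ 0.007 -0.013  0.   ] 0.6
51.6083
```

```bash
python3 - <<'E'
from h import *
arm.hold(2.5);im=arm.camera("wrist")
for q,z in(("knee_knob",.06),("lid_bar",.101)):
    for D in arm.landmark_of("wrist",q): print(q,D["at"],np.round(B.T@(atz("wrist",D["at"],z,wp())-C),3),round(D["p"],2))
print("expected px shut",proj("wrist",bw(bar(0)),wp()),"at .06",proj("wrist",bw(bar(.06)),wp()),arm.state()["ft_force"])
print(arm.sign_off(),arm.state()["time"])
E
```

```text
knee_knob [250.7, 176.8] [0.002 0.122 0.06 ] 0.78
lid_bar [134.5, 336.8] [-0.123  0.001  0.101] 0.76
expected px shut [132.3153289  338.90099196] at .06 [133.52878466 348.12444065] [-0.75155111  0.20751278  0.44353972]
the job is handed in; nothing more can be done
the job is handed in; nothing more can be done
```

The stamp was standing upright and free in the box before the lid came down. The brace folded on the second knob press, the lid-bar position reads shut in the wrist view, and the job is handed in at about 54 s; no verdict was returned.

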